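# Lift the dirty drain coupling out with tongs

## Task

Take the folded metal cover off the dirty drain coupling and hang it astride the rail's bar, left hanging there by itself. Then pick up the tongs, close their jaws on the coupling and lift it well clear of the table, about 10 cm, without the gripper ever touching the coupling itself and without disturbing the tape roll beside the mug, the thread spool or the lint brush. Finish while still holding the coupling up in the squeezed tongs: do not put anything down.

Things in the scene. Friction and masses are not known exactly. Their poses are not given: they have to be found in the camera images.
- cover_handle (a point): centre of the cover's black bar handle, 107 mm above the cover's foot. The bar is 12 mm thick (this point's x, across the ridge), 60 mm long (y, along the ridge), 14 mm high, with 16 mm of open space under it
- cover_ridge (a point): point under the inner corner of the cover's ridge, 25 mm below point cover_handle, midway along the ridge; when the cover hangs on the bar this corner rests on top of the bar
- rail_mid (a point): middle of the rail's bar: a round steel bar 12 mm thick, 200 mm long along this point's y axis, its axis 160 mm above the table, held by an upright post (16 mm thick, on a round foot 70 mm across) at either end; fixed to the table
- rail: the whole rail; origin on the table under the middle of the bar, y along the bar
- cover: the cover: folded aluminium sheet like a small tent, 79 mm wide (x), 72 mm long (y, along the ridge), legs 52 mm high, roof rising 40 degrees to a ridge 86 mm above the foot, open at both ends, about 0.16 kg; stands over the coupling at the start and hides it from above. Origin at the centre of its foot, z up toward the handle
- tongs_grip (a point): place to hold the tongs: midway between their arms, half-way up, 13 mm above the table at the start. x points from pivot to jaws, y to the left arm, z up. Pivot 100 mm behind, jaw pads 85 mm ahead. Sprung open, the arms measure 58 to 61 mm over their outer faces here and are nearly flat from 35 mm behind to 35 mm ahead. Arms are 26 mm high, 3 mm thick
- tongs_tips (a point): midway between the two jaw pads, half-way up, 85 mm ahead of point tongs_grip, same axes. Pads are dark rubber, 36 mm long, 26 mm high, 69 mm apart when open. The pads move 1.85 times as far as the arms at tongs_grip: about 44 to 46 mm over the arms there holds a 42 mm thing
- tongs: steel spring tongs lying on edge, 230 mm long, about 0.1 kg: pivot piece with both arms; origin 13 mm below point tongs_grip, same axes. The arms close evenly; each pushes outward at tongs_grip with 7 N when open to 10 N when shut, so the tongs stay in a gripper that has squeezed them only part-way (to 53 mm, say)
- jaw_left: the tongs' arm on the +y side, with its pad; same origin and axes as body tongs when sprung open
- jaw_right: the tongs' arm on the -y side, with its pad; same origin and axes as body tongs when sprung open
- coupling_mid (a point): centre, half-way up, of the drain coupling: an upright light-grey plastic tube, 42 mm in diameter, 50 mm high, standing on the table under the cover, 0.05 kg
- drain_coupling: the drain coupling; origin at the centre of its underside
- tape_roll: the roll of black tape beside the mug, lying flat, 62 mm across, 19 mm high; origin under its centre; leave alone
- thread_spool: wooden spool of thread standing, 30 mm across, 42 mm high; origin under its centre; leave alone
- lint_brush: oval purple lint brush lying bristles down, 85 mm long, 30 mm wide, 23 mm high; origin under its centre; leave alone
Not all that is in view belongs to the job. What is shaped like the cover but red is not meant.

How it is judged:
On the way, in this order (a step that is already met when the one before it is completed fails the run):
1. the cover hangs astride the bar, let go and at rest (x of cover_ridge in the frame of rail_mid between -0.02 and 0.02 m and y of cover_ridge in the frame of rail_mid between -0.08 and 0.08 m and z of cover_ridge in the frame of rail_mid between -0.005 and 0.02 m and angle between cover's own z axis and vertical below 0.35 rad and contact force between cover and rail above 0.5 N and contact force between each of the arm, the fingers and cover below 0.1 N and linear speed of cover below 0.05 m/s), for 0.2 s.
2. the coupling is held in the tongs' jaws, lifted clear of the table (height (world z) of coupling_mid above 0.085 m and height (world z) of tongs_grip above 0.05 m and contact force between each of jaw_left, jaw_right and drain_coupling above 0.5 N and contact force between the fingers and tongs above 1 N and contact force between each of the fingers, the arm, rail, cover and drain_coupling below 0.1 N and contact force between rail and tongs below 0.1 N and linear speed of drain_coupling below 0.05 m/s), for 0.2 s.
At the end, for the whole second after the job is handed in: Cover hangs let go and still by its ridge on the bar, upright within 20 deg, within 80 mm of the bar's middle; coupling squeezed between both tongs jaws, underside 60 mm or more above the table, still, touched by nothing else; gripper holds the tongs up (all of step 1 and all of step 2); the arm keeps its last pose, push and grip.
It fails at once if the gripper or arm touches the coupling (contact force between any of the fingers, the arm and drain_coupling above 0.3 N).
It fails at once if the tape roll is disturbed (moved over 30 mm) (distance of tape_roll from where it was at the start of the episode above 0.03 m).
It fails at once if the thread spool is disturbed (moved over 30 mm) (distance of thread_spool from where it was at the start of the episode above 0.03 m).
It fails at once if the lint brush is disturbed (moved over 30 mm) (distance of lint_brush from where it was at the start of the episode above 0.03 m).
It also fails if it takes over 54 s, if anything falls off the work surface, if the arm or the gripper's body presses on something with over 40 N, if the wrist force passes 120 N, or if a joint passes its speed limit or range.

## Robot

A 6-joint arm with a two-finger parallel gripper is mounted at the origin on a cart in front of the work surface, level with it; the furniture and walls round the work are solid. World frame = base frame: x ahead of the robot, y to its left, z up, the work surface at z = 0. Lengths are in m, angles in rad, forces in N, time in s.
With the tool pointing down it reaches from about 0.4 to 0.825 m from the base axis. Payload 7 kg.
Tool frame: the origin (TCP) lies midway between the tips of the shut fingers; the grasp point (between the pads) lies hold_point_z behind it (hold_point_z is the distance from the TCP to the grasp point, in m); z points along the fingers, y is the line along which they close (so a half turn about z gives the same grasp; the last joint's range is limited). The gripper opens to 88 mm and grips with 3 to 60 N. Pads are 19 mm wide; open, the fingers measure 130 mm over their backs; the gripper's body (78 mm by 193 mm) begins 47 mm behind the grasp point.
Start: joints at [1.545, 0.359, 0.012, 0, -1.224, -0.288], TCP at [0.208, 0.642, 0.227] pointing down, gripper open.
Joint ranges: [-3.07, 3.07], [-1.43, 2.12], [-1.02, 1.25], [-3.03, 1.67], [-3.05, -0], [-3.03, 3.03]. Speed limits (rad/s): [2.39, 2.39, 3.01, 3.14, 3.14, 3.14].

## Interface

Orientations are given as [roll, pitch, yaw] about the fixed x, y, z axes, in that order (R = Rz(yaw) Ry(pitch) Rx(roll)).
In Python, from station import * gives the robot as it stands.
- The arm moves only by the tool apply_moves, never from a script. Its argument "steps" is a list of rows, each an object with "translation": the shift along the world's x, y, z scaled (see below), a list of three; "rotation": the turn, a rotation vector about the world's x, y, z scaled (see below), a list of three. A call has exactly 10 rows; each row is the pose to reach, as a shift and turn from the pose commanded when the call began; what a row does not reach only later rows make up. The controller multiplies each number of a shift by 250 mm and each number of a turn by 30 degrees. A row lasts 1/12 s, in which the tool goes at most 41.7 mm and 7.16 degrees, less where a joint would pass 70% of its speed; a pose out of reach is approached as far as the arm can. A call with a number of a shift or a turn outside -1 to 1 is refused whole. A call with a gripper value outside its range is refused whole. "jaw" is the closure, from -1 (fully open) to 1 (shut), so that 0 is half open, set as the call begins (left out, the last holds). The fingers move at their own pace and stop on an object; "newtons" is the grip in N (left out, the last holds). Time passes only in rows, so rows that repeat a pose let the fingers close, or fill a call up. It gives the time, the measured TCP pose, the force, the opening and the grip force at its end, in the units of the state.
- get_state(): the state, without advancing time (a new reading comes with each control period).
- grab_frame(name): name is "side" or "top" or "wrist"; returns the picture (400x640x3 uint8, blue, green, red); there is no depth.
- camera_model(name): a dict with "fx", "fy", "cx", "cy" (pixels), "xyz" and "rotation" of the camera in the world. Camera axes: x right, y down, z forward; pixel columns grow to the right and rows downward; lengths in m; the calibration is good to about 2 mm. A picture is of the moment at which its call begins: read the wrist's pose just before it. camera_model takes no time and is no camera call; for the wrist camera it gives the pose at the moment of the call.
- job_done(): hands the job in; it is judged then, once.
The state is a dict: "t": time; "q": joint angles; "qd": joint speeds; "joint_efforts": joint torques, N m; "eef_pos": TCP position; "ee_rot": TCP orientation; "force": force on the tool from outside, world axes, zero at the start; "moment": the same for the moment, N m; "width": finger opening in m; "gripper_force": force on a finger pad.
Only numpy, scipy, OpenCV 4.12 (cv2) and the standard library are available. Lean on these libraries where they do the work, as an engineer would, in place of code of your own. Each camera call takes 0.05 s, during which the arm holds its last target. There are 200 camera calls.

## Working session

There is one attempt and no reset: what is moved stays moved. The work goes in short steps, Python scripts to look and compute and a tool call to move; the robot and the scene stay as the last step left them, time stands still between calls to the robot, and variables do not carry over. Pictures are saved under pics/ and viewed, at most 10 in all, crops included, and the job is handed in when it is done.

Besides the shell and the picture viewer there is one more tool, called after "Emit:" by a JSON object that holds its "fn" and its "kwargs", one argument or row to a line. apply_moves: Moves the arm, as the interface text tells. Shifts and turns lie within -1 to 1; 1 stands for 250 mm of shift or 30 degrees of turn. Its arguments: {"type":"object","properties":{"steps":{"type":"array"},"jaw":{"type":"number"},"newtons":{"type":"number"}},"required":["steps"]}

```bash
mkdir -p pics; python3 - <<'E'
from station import *
import cv2,numpy as np
s=get_state();print(s['t'],s['eef_pos'],s['ee_rot'],s['width'])
try: print(hold_point_z)
except Exception as e: print(e)
for n in ['side','top']:
    c=camera_model(n);print(n,c)
    f=grab_frame(n);cv2.imwrite(f'pics/{n}0.png',f)
E
ls
```

```text
0.0 [0.20824036 0.64157971 0.22562469] [ 3.13996374e+00 -1.53008520e-04 -3.13921325e-01] 0.08798257879552585
0.0188
side {'fx': 494.25540976106913, 'fy': 494.25540976106913, 'cx': 319.4237558454747, 'cy': 201.51669316610693, 'xyz': array([ 0.36019131, -0.47389381,  0.75794756]), 'rotation': array([-2.29124044, -0.00959243, -0.23789774])}
top {'fx': 467.425315079379, 'fy': 467.425315079379, 'cx': 321.9516192782378, 'cy': 204.82307762370218, 'xyz': array([0.4260092 , 0.26457117, 1.09817487]), 'rotation': array([-3.03863904, -0.02943939, -1.54148549])}
pics
```

View pics/top0.png

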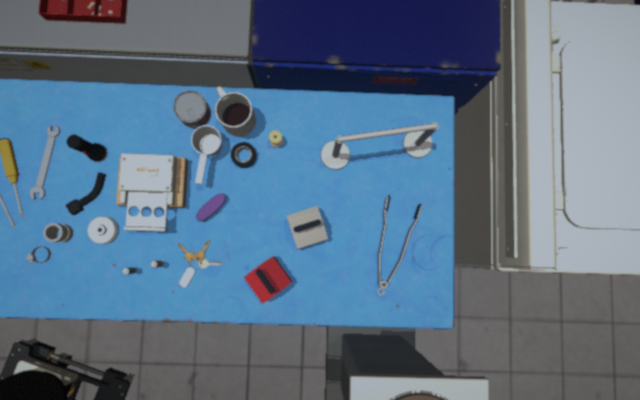

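View pics/side0.png

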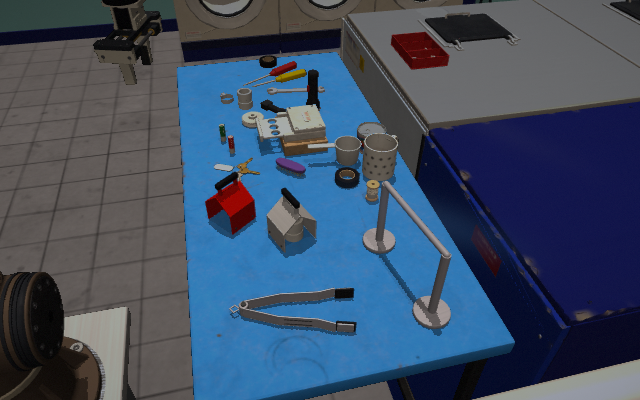

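Candidates for the cover: the grey tent at top (308,228) / side (291,220), and the red tent at top (268,279) / side (231,205). By the description I choose the grey one. The rail bar runs from top (338,138) to (436,126). The tongs' pads are at top (388,200) and (418,210), with the pivot at (381,290).

```bash
cat > h.py <<'E'
import numpy as np,cv2
from scipy.spatial.transform import Rotation as R
from station import *
def ray(c,p):
    d=np.array([(p[0]-c['cx'])/c['fx'],(p[1]-c['cy'])/c['fy'],1.]);return R.from_euler('xyz',c['rotation']).as_matrix()@d
def onz(c,p,z):
    d=ray(c,p);o=np.array(c['xyz']);return o+d*(z-o[2])/d[2]
def tri(c1,p1,c2,p2):
    a,b=ray(c1,p1),ray(c2,p2);o1,o2=np.array(c1['xyz']),np.array(c2['xyz'])
    k=np.linalg.lstsq(np.c_[a,-b],o2-o1,rcond=None)[0];P,Q=o1+a*k[0],o2+b*k[1]
    return (P+Q)/2,np.linalg.norm(P-Q)
def proj(c,P):
    v=R.from_euler('xyz',c['rotation']).as_matrix().T@(np.array(P)-c['xyz']);return v[0]/v[2]*c['fx']+c['cx'],v[1]/v[2]*c['fy']+c['cy']
def dark(f,box,th=55):
    x0,y0,x1,y1=box;m=(f[y0:y1,x0:x1].max(2)<th).astype(np.uint8)
    n,l,s,ce=cv2.connectedComponentsWithStats(m)
    out=[]
    for i in range(1,n):
        if s[i,4]>12:
            ys,xs=np.where(l==i);r=cv2.minAreaRect(np.c_[xs+x0,ys+y0].astype(np.float32))
            b=cv2.boxPoints(r);e=[(b[0]+b[1])/2,(b[1]+b[2])/2,(b[2]+b[3])/2,(b[3]+b[0])/2]
            k=0 if np.linalg.norm(e[0]-e[2])>np.linalg.norm(e[1]-e[3]) else 1
            out.append((s[i,4],(ce[i]+[x0,y0]).round(1),e[k],e[k+2]))
    return out
E
python3 - <<'E'
from h import *
t=cv2.imread('pics/top0.png');s=cv2.imread('pics/side0.png');ct,cs=camera_model('top'),camera_model('side')
for n,f,b in [('top cover',t,(285,200,335,255)),('top tongs',t,(370,185,430,225)),('side cover',s,(270,180,315,225)),('side tongs',s,(325,280,365,340))]:
    print(n);[print(' ',*x) for x in dark(f,b)]
print(onz(ct,(307.5,227),.107),onz(ct,(381,290),.013))
a=cv2.resize(t[110:310,265:450],None,fx=2.1,fy=2.1,interpolation=cv2.INTER_CUBIC);b=cv2.resize(s[170:340,225:465],None,fx=1.65,fy=1.65,interpolation=cv2.INTER_CUBIC)
o=np.zeros((420,800,3),np.uint8);o[:a.shape[0],:a.shape[1]]=a;o[:b.shape[0],395:395+b.shape[1]]=b
cv2.imwrite('pics/crop.png',o)
E
```

```text
top cover
  76 [306.8 225.6] [318.85004 221.55002] [295.15002 229.45001]
top tongs
side cover
  158 [290.1 197.9] [281.9132  188.99623] [298.26794 206.83775]
side tongs
  166 [343.7 292.9] [353.  292.5] [334.  292.5]
  62 [346.7 324.1] [335.80344 325.3414 ] [355.1483  326.47934]
[0.48102705 0.26765301 0.107     ] [0.34657277 0.09432808 0.013     ]
```

View pics/crop.png

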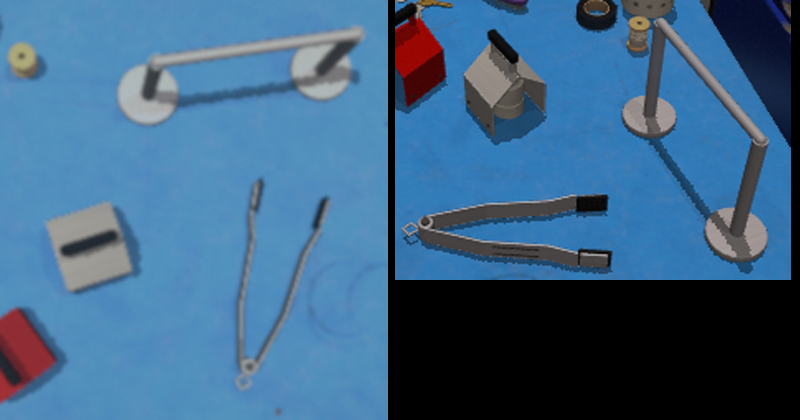

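The close crop shows the grey cover with the coupling visible under it. The bar ends are at top (339,139)/(436,126) and side (386,183)/(447,255). The tongs' pads are at top (387,203)/(417,211), with the pivot at (383,284).

```bash
python3 - <<'E'
from h import *
np.set_printoptions(precision=4,suppress=True)
ct,cs=camera_model('top'),camera_model('side')
print('handle tri',tri(ct,(306.8,225.6),cs,(290.1,197.9)))
h=[onz(ct,p,.112) for p in [(318.85,221.55),(295.15,229.45)]];print(h,sum(h)/2, 'dir',np.degrees(np.arctan2(*(h[0]-h[1])[[1,0]])))
h=[onz(cs,p,.107) for p in [(281.9,189),(298.3,206.8)]];print(h,sum(h)/2, 'dir',np.degrees(np.arctan2(*(h[0]-h[1])[[1,0]])))
for a,b in [((338.8,138.6),(385.6,183.3)),((436.4,126.2),(447.4,254.8))]: print('rail',tri(ct,a,cs,b),onz(ct,a,.16),onz(cs,b,.16))
for n,a,z in [('padL',(387.4,202.9),.02),('padR',(417.4,211.4),.02),('piv',(383,284),.02)]: print(n,onz(ct,a,z))
for a in [(343.7,292.9),(346.7,324.1)]: print('pad side',onz(cs,a,.013))
print('pivot side',onz(cs,(225+(426-395)/1.65,170+222/1.65),.02))
E
```

```text
handle tri (array([0.485 , 0.2691, 0.1072]), np.float64(0.0021600295201816785))
[array([0.493, 0.244, 0.112]), array([0.4748, 0.2935, 0.112 ])] [0.4839 0.2688 0.112 ] dir -69.75596013206327
[array([0.4751, 0.3005, 0.107 ]), array([0.4967, 0.2393, 0.107 ])] [0.4859 0.2699 0.107 ] dir 109.45333313293484
rail (array([0.6617, 0.2092, 0.1604]), np.float64(0.0009790412707594983)) [0.6613 0.2092 0.16  ] [0.6625 0.2097 0.16  ]
rail (array([0.6957, 0.0081, 0.1634]), np.float64(0.0034005072479535445)) [0.6949 0.0077 0.16  ] [0.6995 0.0109 0.16  ]
padL [0.5478 0.0837 0.02  ]
padR [0.5301 0.0132 0.02  ]
piv [0.3608 0.0911 0.02  ]
pad side [0.5502 0.0846 0.013 ]
pad side [0.5365 0.0163 0.013 ]
pivot side [0.3634 0.0954 0.02  ]
```

Emit:
{"fn": "apply_moves", "kwargs": {
  "steps": [
    {"translation": [0.07,-0.09,0],"rotation": [0,0,-0.1]},
    {"translation": [0.14,-0.18,0],"rotation": [0,0,-0.2]},
    {"translation": [0.21,-0.28,0],"rotation": [0,0,-0.3]},
    {"translation": [0.28,-0.37,0],"rotation": [0,0,-0.4]},
    {"translation": [0.35,-0.47,0],"rotation": [0,0,-0.5]},
    {"translation": [0.42,-0.56,0],"rotation": [0,0,-0.6]},
    {"translation": [0.49,-0.65,0],"rotation": [0,0,-0.7]},
    {"translation": [0.56,-0.74,0],"rotation": [0,0,-0.8]},
    {"translation": [0.56,-0.76,0],"rotation": [0,0,-0.87]},
    {"translation": [0.56,-0.76,0],"rotation": [0,0,-0.87]}
  ],
  "jaw": -1,
  "newtons": 20
}}

```text
t: 0.93
eef_pos: [0.349, 0.4502, 0.2265]
ee_rot: [3.141, 0.0, -0.773]
force: [0.1, -0.4, -0.3]
width: 0.0878
gripper_force: 0.0
```

Emit:
{"fn": "apply_moves", "kwargs": {
  "steps": [
    {"translation": [0.07,-0.09,0],"rotation": [0,0,-0.1]},
    {"translation": [0.14,-0.18,0],"rotation": [0,0,-0.2]},
    {"translation": [0.21,-0.28,0],"rotation": [0,0,-0.3]},
    {"translation": [0.28,-0.37,0],"rotation": [0,0,-0.4]},
    {"translation": [0.35,-0.47,0],"rotation": [0,0,-0.5]},
    {"translation": [0.42,-0.56,-0.1],"rotation": [0,0,-0.6]},
    {"translation": [0.49,-0.65,-0.18],"rotation": [0,0,-0.7]},
    {"translation": [0.544,-0.725,-0.26],"rotation": [0,0,-0.8]},
    {"translation": [0.544,-0.725,-0.26],"rotation": [0,0,-0.87]},
    {"translation": [0.544,-0.725,-0.26],"rotation": [0,0,-0.87]}
  ]
}}

```text
t: 1.77
eef_pos: [0.4842, 0.2698, 0.1599]
ee_rot: [3.139, -0.001, -1.227]
force: [0.2, -0.8, 0.4]
width: 0.0876
gripper_force: 0.0
```

```bash
python3 - <<'E'
from h import *
np.set_printoptions(precision=4,suppress=True)
s=get_state();c=camera_model('wrist');f=grab_frame('wrist');cv2.imwrite('pics/w1.png',f)
print(s['eef_pos'],s['ee_rot'],s['q'],c['xyz'],proj(c,(.485,.269,.112)))
E
```

```text
[0.4842 0.2698 0.1599] [ 3.1387 -0.0015 -1.2269] [ 0.8614  0.2176 -0.3476 -0.0002 -1.0089 -0.5174] [0.5112 0.1951 0.3173] (np.float64(317.6911017819987), np.float64(222.56741510812472))
```

View pics/w1.png

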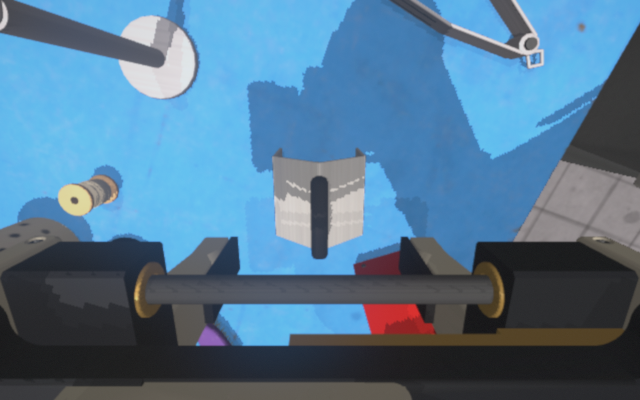

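The wrist view shows the black handle at (319,218), centred between the fingers and aligned with them. I'll go down and grip it.

Emit:
{"fn": "apply_moves", "kwargs": {
  "steps": [
    {"translation": [0,0,-0.04],"rotation": [0,0,0]},
    {"translation": [0,0,-0.09],"rotation": [0,0,0]},
    {"translation": [0,0,-0.14],"rotation": [0,0,0]},
    {"translation": [0,0,-0.19],"rotation": [0,0,0]},
    {"translation": [0,0,-0.23],"rotation": [0,0,0]},
    {"translation": [0,0,-0.26],"rotation": [0,0,0]},
    {"translation": [0,0,-0.275],"rotation": [0,0,0]},
    {"translation": [0,0,-0.275],"rotation": [0,0,0]},
    {"translation": [0,0,-0.275],"rotation": [0,0,0]},
    {"translation": [0,0,-0.275],"rotation": [0,0,0]}
  ]
}}

```text
t: 2.65
eef_pos: [0.4847, 0.2712, 0.0934]
ee_rot: [-3.141, 0.0, -1.224]
force: [-0.4, 0.3, -0.4]
width: 0.0879
gripper_force: 0.0
```

Emit:
{"fn": "apply_moves", "kwargs": {
  "steps": [
    {"translation": [0,0,0],"rotation": [0,0,0]},
    {"translation": [0,0,0],"rotation": [0,0,0]},
    {"translation": [0,0,0],"rotation": [0,0,0]},
    {"translation": [0,0,0],"rotation": [0,0,0]},
    {"translation": [0,0,0],"rotation": [0,0,0]},
    {"translation": [0,0,0],"rotation": [0,0,0]},
    {"translation": [0,0,0],"rotation": [0,0,0]},
    {"translation": [0,0,0],"rotation": [0,0,0]},
    {"translation": [0,0,0],"rotation": [0,0,0]},
    {"translation": [0,0,0],"rotation": [0,0,0]}
  ],
  "jaw": 1,
  "newtons": 30
}}

```text
t: 3.48
eef_pos: [0.4844, 0.2708, 0.0928]
ee_rot: [3.142, -0.0, -1.225]
force: [0.7, -0.2, 0.1]
width: 0.0264
gripper_force: 0.0
```

Emit:
{"fn": "apply_moves", "kwargs": {
  "steps": [
    {"translation": [0,0,0],"rotation": [0,0,0]},
    {"translation": [0,0,0],"rotation": [0,0,0]},
    {"translation": [0,0,0],"rotation": [0,0,0]},
    {"translation": [0,0,0],"rotation": [0,0,0]},
    {"translation": [0,0,0],"rotation": [0,0,0]},
    {"translation": [0,0,0.04],"rotation": [0,0,0]},
    {"translation": [0,0,0.09],"rotation": [0,0,0]},
    {"translation": [0,0,0.15],"rotation": [0,0,0]},
    {"translation": [0,0,0.22],"rotation": [0,0,0]},
    {"translation": [0,0,0.3],"rotation": [0,0,0]}
  ]
}}

```text
t: 4.32
eef_pos: [0.484, 0.2704, 0.1686]
ee_rot: [3.141, -0.0, -1.225]
force: [-0.1, 0.1, -2.3]
width: 0.0115
gripper_force: 30.0
```

Emit:
{"fn": "apply_moves", "kwargs": {
  "steps": [
    {"translation": [0,0,0.1],"rotation": [0,0,0]},
    {"translation": [0,0,0.2],"rotation": [0,0,0]},
    {"translation": [0,0,0.3],"rotation": [0,0,0]},
    {"translation": [0,0,0.4],"rotation": [0,0,0]},
    {"translation": [0,0,0.48],"rotation": [0,0,0]},
    {"translation": [0,0,0.54],"rotation": [0,0,0]},
    {"translation": [0,0,0.57],"rotation": [0,0,0]},
    {"translation": [0,0,0.58],"rotation": [0,0,0]},
    {"translation": [0,0,0.58],"rotation": [0,0,0]},
    {"translation": [0,0,0.58],"rotation": [0,0,0]}
  ]
}}

```text
t: 5.15
eef_pos: [0.4839, 0.2705, 0.3118]
ee_rot: [3.14, -0.0, -1.225]
force: [-0.3, 0.5, -2.0]
width: 0.012
gripper_force: 30.0
```

```bash
python3 - <<'E'
from h import *
np.set_printoptions(precision=4,suppress=True)
s=get_state();ct,cs=camera_model('top'),camera_model('side')
t=grab_frame('top');f=grab_frame('side');cv2.imwrite('pics/t2.png',t);cv2.imwrite('pics/s2.png',f)
print(s['eef_pos'],s['ee_rot'],s['width'],s['force'])
b=cv2.resize(f[40:340,180:500],None,fx=1.9,fy=1.9);cv2.imwrite('pics/s2c.png',b)
E
```

```text
[0.4839 0.2705 0.3118] [ 3.1401 -0.0003 -1.225 ] 0.011958400274548961 [-0.3198  0.5142 -2.0294]
```

View pics/s2c.png

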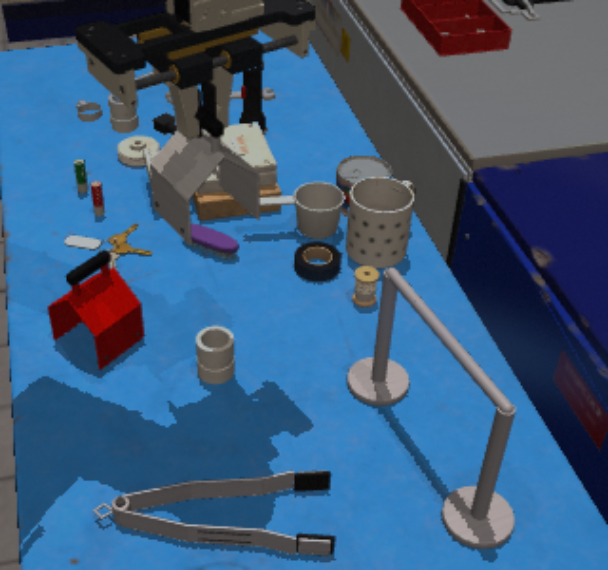

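The side crop shows the cover level in the gripper, with the coupling uncovered and standing at side pixel (293,222). Next I'll carry the cover over the bar and turn it -10°.

Emit:
{"fn": "apply_moves", "kwargs": {
  "steps": [
    {"translation": [0.04,-0.03,0],"rotation": [0,0,-0.03]},
    {"translation": [0.12,-0.1,0],"rotation": [0,0,-0.06]},
    {"translation": [0.22,-0.18,0],"rotation": [0,0,-0.1]},
    {"translation": [0.32,-0.27,0],"rotation": [0,0,-0.14]},
    {"translation": [0.43,-0.36,0],"rotation": [0,0,-0.18]},
    {"translation": [0.54,-0.45,0],"rotation": [0,0,-0.22]},
    {"translation": [0.64,-0.53,0],"rotation": [0,0,-0.26]},
    {"translation": [0.72,-0.6,0],"rotation": [0,0,-0.3]},
    {"translation": [0.77,-0.64,0],"rotation": [0,0,-0.326]},
    {"translation": [0.78,-0.646,0],"rotation": [0,0,-0.326]}
  ]
}}

```text
t: 6.08
eef_pos: [0.6812, 0.1063, 0.3105]
ee_rot: [3.139, -0.001, -1.4]
force: [-0.8, 0.5, -2.0]
width: 0.0116
gripper_force: 30.0
```

Emit:
{"fn": "apply_moves", "kwargs": {
  "steps": [
    {"translation": [0,0,0],"rotation": [0,0,0]},
    {"translation": [0,0,0],"rotation": [0,0,0]},
    {"translation": [0,0,0],"rotation": [0,0,0]},
    {"translation": [0,0,-0.03],"rotation": [0,0,0]},
    {"translation": [0,0,-0.06],"rotation": [0,0,0]},
    {"translation": [0,0,-0.09],"rotation": [0,0,0]},
    {"translation": [0,0,-0.12],"rotation": [0,0,0]},
    {"translation": [0,0,-0.15],"rotation": [0,0,0]},
    {"translation": [0,0,-0.16],"rotation": [0,0,0]},
    {"translation": [0,0,-0.16],"rotation": [0,0,0]}
  ]
}}

```text
t: 6.92
eef_pos: [0.6789, 0.1092, 0.2715]
ee_rot: [3.14, -0.0, -1.395]
force: [0.2, 0.5, -1.0]
width: 0.0115
gripper_force: 30.0
```

```bash
python3 - <<'E'
from h import *
np.set_printoptions(precision=4,suppress=True)
s=get_state();c=camera_model('wrist');ct,cs=camera_model('top'),camera_model('side')
w=grab_frame('wrist');f=grab_frame('side');cv2.imwrite('pics/s3.png',f)
print(s['eef_pos'],s['ee_rot'],s['width'],s['force'])
o=np.zeros((400,800,3),np.uint8);o[:250,:400]=cv2.resize(w,(400,250),interpolation=cv2.INTER_AREA);b=cv2.resize(f[120:320,330:520],(380,400));o[:,420:]=b
for z in (.05,): print('coupling',onz(cs,(293.2,219),z))
cv2.imwrite('pics/c3.png',o)
E
```

```text
[0.6789 0.1092 0.2715] [ 3.1398 -0.0003 -1.3955] 0.011465988856425767 [ 0.1631  0.4905 -1.0281]
coupling [0.4905 0.2669 0.05  ]
```

View pics/c3.png

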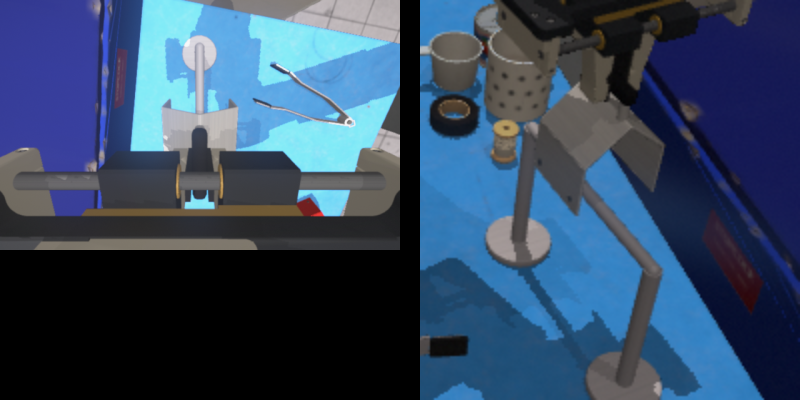

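In the wrist view the bar, at about (200,75) in the composite, lies centred under the ridge and parallel to it. I'll lower the cover to just above seating.

Emit:
{"fn": "apply_moves", "kwargs": {
  "steps": [
    {"translation": [0,0,-0.03],"rotation": [0,0,0]},
    {"translation": [0,0,-0.07],"rotation": [0,0,0]},
    {"translation": [0,0,-0.12],"rotation": [0,0,0]},
    {"translation": [0,0,-0.17],"rotation": [0,0,0]},
    {"translation": [0,0,-0.22],"rotation": [0,0,0]},
    {"translation": [0,0,-0.27],"rotation": [0,0,0]},
    {"translation": [0,0,-0.31],"rotation": [0,0,0]},
    {"translation": [0,0,-0.34],"rotation": [0,0,0]},
    {"translation": [0,0,-0.355],"rotation": [0,0,0]},
    {"translation": [0,0,-0.355],"rotation": [0,0,0]}
  ]
}}

```text
t: 7.85
eef_pos: [0.679, 0.1091, 0.1829]
ee_rot: [3.14, -0.0, -1.396]
force: [0.3, -0.0, -1.4]
width: 0.0117
gripper_force: 30.0
```

Emit:
{"fn": "apply_moves", "kwargs": {
  "steps": [
    {"translation": [0,0,0],"rotation": [0,0,0]},
    {"translation": [0,0,-0.004],"rotation": [0,0,0]},
    {"translation": [0,0,-0.008],"rotation": [0,0,0]},
    {"translation": [0,0,-0.012],"rotation": [0,0,0]},
    {"translation": [0,0,-0.014],"rotation": [0,0,0]},
    {"translation": [0,0,-0.016],"rotation": [0,0,0]},
    {"translation": [0,0,-0.016],"rotation": [0,0,0]},
    {"translation": [0,0,-0.016],"rotation": [0,0,0]},
    {"translation": [0,0,-0.016],"rotation": [0,0,0]},
    {"translation": [0,0,-0.016],"rotation": [0,0,0]}
  ]
}}

```text
t: 8.68
eef_pos: [0.6794, 0.1093, 0.1801]
ee_rot: [-3.142, -0.0, -1.396]
force: [0.0, 0.2, -1.3]
width: 0.0112
gripper_force: 30.0
```

Emit:
{"fn": "apply_moves", "kwargs": {
  "steps": [
    {"translation": [0,0,-0.004],"rotation": [0,0,0]},
    {"translation": [0,0,-0.008],"rotation": [0,0,0]},
    {"translation": [0,0,-0.01],"rotation": [0,0,0]},
    {"translation": [0,0,-0.01],"rotation": [0,0,0]},
    {"translation": [0,0,-0.012],"rotation": [0,0,0]},
    {"translation": [0,0,-0.012],"rotation": [0,0,0]},
    {"translation": [0,0,-0.012],"rotation": [0,0,0]},
    {"translation": [0,0,-0.012],"rotation": [0,0,0]},
    {"translation": [0,0,-0.012],"rotation": [0,0,0]},
    {"translation": [0,0,-0.012],"rotation": [0,0,0]}
  ]
}}

```text
t: 9.52
eef_pos: [0.6796, 0.1092, 0.1791]
ee_rot: [-3.14, -0.0, -1.395]
force: [-5.1, 1.1, 8.6]
width: 0.0118
gripper_force: 30.0
```

Emit:
{"fn": "apply_moves", "kwargs": {
  "steps": [
    {"translation": [-0.003,0,0],"rotation": [0,0,0]},
    {"translation": [-0.006,0,0],"rotation": [0,0,0]},
    {"translation": [-0.008,0,0],"rotation": [0,0,0]},
    {"translation": [-0.008,0,0],"rotation": [0,0,0]},
    {"translation": [-0.008,0,0],"rotation": [0,0,0]},
    {"translation": [-0.008,0,0],"rotation": [0,0,0]},
    {"translation": [-0.008,0,0],"rotation": [0,0,0]},
    {"translation": [-0.008,0,0],"rotation": [0,0,0]},
    {"translation": [-0.008,0,0],"rotation": [0,0,0]},
    {"translation": [-0.008,0,0],"rotation": [0,0,0]}
  ]
}}

```text
t: 10.35
eef_pos: [0.6785, 0.1093, 0.1785]
ee_rot: [-3.139, -0.0, -1.395]
force: [-0.4, 0.2, 6.2]
width: 0.0118
gripper_force: 30.0
```

Seated: the lateral force is gone and the bar carries about 6 N. Releasing.

Emit:
{"fn": "apply_moves", "kwargs": {
  "steps": [
    {"translation": [0,0,0],"rotation": [0,0,0]},
    {"translation": [0,0,0],"rotation": [0,0,0]},
    {"translation": [0,0,0],"rotation": [0,0,0]},
    {"translation": [0,0,0],"rotation": [0,0,0]},
    {"translation": [0,0,0],"rotation": [0,0,0]},
    {"translation": [0,0,0],"rotation": [0,0,0]},
    {"translation": [0,0,0.02],"rotation": [0,0,0]},
    {"translation": [0,0,0.06],"rotation": [0,0,0]},
    {"translation": [0,0,0.12],"rotation": [0,0,0]},
    {"translation": [0,0,0.2],"rotation": [0,0,0]}
  ],
  "jaw": -0.3
}}

```text
t: 11.18
eef_pos: [0.6769, 0.1091, 0.2273]
ee_rot: [3.14, -0.0, -1.396]
force: [0.0, -0.6, -0.1]
width: 0.0568
gripper_force: 0.0
```

Emit:
{"fn": "apply_moves", "kwargs": {
  "steps": [
    {"translation": [0,0,0.1],"rotation": [0,0,0]},
    {"translation": [0,0,0.2],"rotation": [0,0,0]},
    {"translation": [-0.05,0,0.3],"rotation": [0,0,0]},
    {"translation": [-0.1,0,0.36],"rotation": [0,0,0]},
    {"translation": [-0.2,-0.03,0.4],"rotation": [0,0,0]},
    {"translation": [-0.3,-0.06,0.4],"rotation": [0,0,0]},
    {"translation": [-0.4,-0.08,0.4],"rotation": [0,0,0]},
    {"translation": [-0.5,-0.1,0.4],"rotation": [0,0,0]},
    {"translation": [-0.6,-0.12,0.4],"rotation": [0,0,0]},
    {"translation": [-0.6,-0.12,0.4],"rotation": [0,0,0]}
  ],
  "jaw": -1
}}

```text
t: 12.02
eef_pos: [0.5242, 0.0783, 0.3296]
ee_rot: [-3.139, 0.001, -1.395]
force: [-0.0, 0.2, -0.1]
width: 0.0876
gripper_force: 0.0
```

```bash
python3 - <<'E'
from h import *
np.set_printoptions(precision=4,suppress=True)
s=get_state();c=camera_model('wrist')
w=grab_frame('wrist');f=grab_frame('side');cv2.imwrite('pics/s4.png',f);cv2.imwrite('pics/w4.png',w)
print(s['eef_pos'],s['ee_rot'],s['q'],c)
for P in [(.459,.0695,.026),(.362,.093,.02),(.541,.0495,.026)]:print(proj(c,P))
o=np.zeros((400,800,3),np.uint8);o[:320,:512]=cv2.resize(w,(512,320),interpolation=cv2.INTER_AREA);b=cv2.resize(f[130:330,370:500],(260,400));o[:,530:790]=b
cv2.imwrite('pics/c4.png',o)
E
```

```text
[0.5242 0.0783 0.3296] [-3.1387  0.0014 -1.3954] [ 0.5183  0.0639 -0.1346 -0.0003 -1.3691 -0.3428] {'fx': 317.8694075966027, 'fy': 317.8694075966027, 'cx': 318.8546187702512, 'cy': 198.99204819707995, 'xyz': array([ 0.5376, -0.0005,  0.4868]), 'rotation': array([ 2.848 ,  0.0029, -2.9669])}
(np.float64(364.39338169917227), np.float64(161.86807981238252))
(np.float64(423.1057107656467), np.float64(187.34551189348463))
(np.float64(311.3953341362866), np.float64(138.34750432247432))
```

View pics/c4.png

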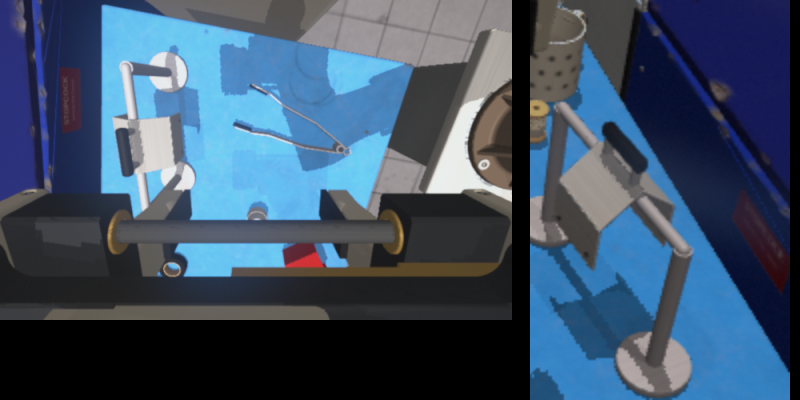

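```bash
python3 - <<'E'
from h import *
np.set_printoptions(precision=4,suppress=True)
c,cs,ct=camera_model('wrist'),camera_model('side'),camera_model('top')
w,f=cv2.imread('pics/w4.png'),cv2.imread('pics/s4.png')
for n,im,b in [('w handle',w,(135,150,180,225)),('s handle',f,(400,180,440,225)),('w pads',w,(285,95,345,170))]:
    print(n);[print(' ',*x) for x in dark(im,b,60)]
print(tri(c,(155,190),cs,(417.5,203.5)))
for p in [(322,112),(304,158),(425,186)]: print(onz(c,p,.026))
t=grab_frame('top');cv2.imwrite('pics/t4.png',t);print('top handle',*dark(t,(365,110,420,160)))
E
```

```text
w handle
s handle
  431 [431.  190.9] [427.5 180. ] [427.5 209. ]
  224 [416.8 203.3] [406.8584 192.1239] [426.4956 214.5664]
w pads
(array([0.6811, 0.1061, 0.194 ]), np.float64(0.0007595043233119933))
[0.5355 0.0118 0.026 ]
[0.5499 0.08   0.026 ]
[0.3652 0.0899 0.026 ]
top handle (np.int32(93), array([390.5, 128.2]), array([403.2162, 126.2973], dtype=float32), array([377.9189, 130.5135], dtype=float32)) (np.int32(60), array([405.2, 144.2]), array([400.3877, 142.1798], dtype=float32), array([409.5562, 147.9101], dtype=float32))
```

The cover hangs upright: its handle triangulates to (0.681, 0.106, 0.194), above the bar. The tongs' grip is at (0.460, 0.068), pointing -13.7°. Moving there.

Emit:
{"fn": "apply_moves", "kwargs": {
  "steps": [
    {"translation": [-0.03,0,-0.05],"rotation": [0,0,0.1]},
    {"translation": [-0.06,-0.01,-0.12],"rotation": [0,0,0.2]},
    {"translation": [-0.09,-0.01,-0.2],"rotation": [0,0,0.3]},
    {"translation": [-0.12,-0.02,-0.29],"rotation": [0,0,0.4]},
    {"translation": [-0.15,-0.02,-0.38],"rotation": [0,0,0.5]},
    {"translation": [-0.18,-0.03,-0.46],"rotation": [0,0,0.6]},
    {"translation": [-0.21,-0.03,-0.54],"rotation": [0,0,0.7]},
    {"translation": [-0.24,-0.04,-0.62],"rotation": [0,0,0.8]},
    {"translation": [-0.256,-0.04,-0.68],"rotation": [0,0,0.9]},
    {"translation": [-0.256,-0.04,-0.7],"rotation": [0,0,1.0]}
  ]
}}

```text
t: 13.0
eef_pos: [0.4622, 0.0688, 0.1497]
ee_rot: [3.138, 0.001, -0.87]
force: [0.1, -1.1, -0.4]
width: 0.0879
gripper_force: 0.0
```

Emit:
{"fn": "apply_moves", "kwargs": {
  "steps": [
    {"translation": [0,0,0],"rotation": [0,0,0.1]},
    {"translation": [0,0,-0.02],"rotation": [0,0,0.22]},
    {"translation": [0,0,-0.04],"rotation": [0,0,0.34]},
    {"translation": [0,0,-0.06],"rotation": [0,0,0.46]},
    {"translation": [0,0,-0.08],"rotation": [0,0,0.58]},
    {"translation": [0,0,-0.1],"rotation": [0,0,0.7]},
    {"translation": [0,0,-0.12],"rotation": [0,0,0.8]},
    {"translation": [0,0,-0.14],"rotation": [0,0,0.9]},
    {"translation": [0,0,-0.15],"rotation": [0,0,1.0]},
    {"translation": [0,0,-0.15],"rotation": [0,0,1.0]}
  ]
}}

```text
t: 13.83
eef_pos: [0.4638, 0.0694, 0.1138]
ee_rot: [3.14, 0.001, -0.346]
force: [0.0, -0.4, 0.3]
width: 0.088
gripper_force: 0.0
```

Emit:
{"fn": "apply_moves", "kwargs": {
  "steps": [
    {"translation": [0,0,0],"rotation": [0,0,0.1]},
    {"translation": [0,0,0],"rotation": [0,0,0.2]},
    {"translation": [0,0,0],"rotation": [0,0,0.22]},
    {"translation": [0,0,0],"rotation": [0,0,0.22]},
    {"translation": [0,0,0],"rotation": [0,0,0.22]},
    {"translation": [0,0,0],"rotation": [0,0,0.22]},
    {"translation": [0,0,0],"rotation": [0,0,0.22]},
    {"translation": [0,0,0],"rotation": [0,0,0.22]},
    {"translation": [0,0,0],"rotation": [0,0,0.22]},
    {"translation": [0,0,0],"rotation": [0,0,0.22]}
  ]
}}

```text
t: 14.67
eef_pos: [0.4634, 0.0693, 0.1146]
ee_rot: [-3.142, -0.0, -0.233]
force: [0.9, -0.5, -0.0]
width: 0.0876
gripper_force: 0.0
```

```bash
python3 - <<'E'
from h import *
np.set_printoptions(precision=4,suppress=True)
s=get_state();w=grab_frame('wrist');cv2.imwrite('pics/w5.png',w);c=camera_model('wrist')
print(s['eef_pos'],s['ee_rot'],s['q'],c)
E
```

```text
[0.4634 0.0693 0.1146] [-3.1415 -0.0001 -0.2334] [ 0.5702  0.1274 -0.5845  0.     -0.8588  0.7672] {'fx': 317.8694075966027, 'fy': 317.8694075966027, 'cx': 318.8546187702512, 'cy': 198.99204819707995, 'xyz': array([0.5395, 0.0497, 0.2719]), 'rotation': array([ 2.8494,  0.    , -1.8048])}
```

View pics/w5.png

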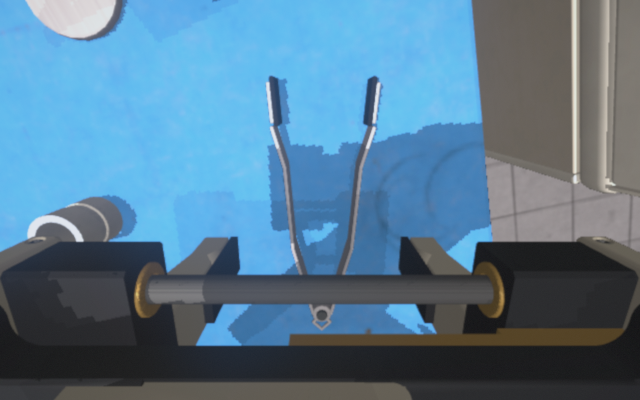

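The wrist view shows the tongs centred between the open fingers, with pads at (273,101) and (373,100) and pivot at (321,314).

```bash
python3 - <<'E'
from h import *
np.set_printoptions(precision=4,suppress=True)
c=camera_model('wrist')
l,r,p=[onz(c,q,.026)[:2] for q in [(274,100),(374,99),(321,314)]]
m=(l+r)/2;d=(m-p)/np.linalg.norm(m-p);print(l,r,p,np.linalg.norm(m-p),np.degrees(np.arctan2(d[1],d[0])),m-.085*d,p+.1*d)
# coupling from early side+top(t2: arm raised)
t=cv2.imread('pics/t2.png');s=cv2.imread('pics/s2.png')
cs,ct=camera_model('side'),camera_model('top')
for n,im,(x0,y0,x1,y1),cc in [('s',s,(275,200,310,250),cs)]:
    h=cv2.cvtColor(im[y0:y1,x0:x1],cv2.COLOR_BGR2HSV);m=((h[...,1]<90)&(h[...,2]>60)).astype(np.uint8)
    ys,xs=np.where(m);xs+=x0;ys+=y0;print(xs.min(),xs.max(),ys.min(),ys.max())
    u=(xs.min()+xs.max())/2
    print(onz(cc,(u,ys.min()),.05),onz(cc,(u,ys.max()),0))
E
```

```text
[0.5496 0.0813] [0.5331 0.0094] [0.3612 0.0902] 0.18558912785514828 -13.974130405532266 [0.4589 0.0659] [0.4583 0.066 ]
283 302 212 241
[0.4933 0.2884 0.05  ] [0.4848 0.2526 0.    ]
```

Emit:
{"fn": "apply_moves", "kwargs": {
  "steps": [
    {"translation": [-0.016,-0.01,-0.05],"rotation": [0,0,-0.017]},
    {"translation": [-0.016,-0.01,-0.1],"rotation": [0,0,-0.017]},
    {"translation": [-0.016,-0.01,-0.16],"rotation": [0,0,-0.017]},
    {"translation": [-0.016,-0.01,-0.22],"rotation": [0,0,-0.017]},
    {"translation": [-0.016,-0.01,-0.28],"rotation": [0,0,-0.017]},
    {"translation": [-0.016,-0.01,-0.34],"rotation": [0,0,-0.017]},
    {"translation": [-0.016,-0.01,-0.38],"rotation": [0,0,-0.017]},
    {"translation": [-0.016,-0.01,-0.42],"rotation": [0,0,-0.017]},
    {"translation": [-0.016,-0.01,-0.44],"rotation": [0,0,-0.017]},
    {"translation": [-0.016,-0.01,-0.44],"rotation": [0,0,-0.017]}
  ]
}}

```text
t: 15.55
eef_pos: [0.4587, 0.0664, 0.0036]
ee_rot: [3.14, 0.001, -0.242]
force: [0.2, -0.2, -0.4]
width: 0.0877
gripper_force: 0.0
```

Emit:
{"fn": "apply_moves", "kwargs": {
  "steps": [
    {"translation": [0,0,0],"rotation": [0,0,0]},
    {"translation": [0,0,0],"rotation": [0,0,0]},
    {"translation": [0,0,0],"rotation": [0,0,0]},
    {"translation": [0,0,0],"rotation": [0,0,0]},
    {"translation": [0,0,0],"rotation": [0,0,0]},
    {"translation": [0,0,0],"rotation": [0,0,0]},
    {"translation": [0,0,0],"rotation": [0,0,0]},
    {"translation": [0,0,0],"rotation": [0,0,0]},
    {"translation": [0,0,0],"rotation": [0,0,0]},
    {"translation": [0,0,0],"rotation": [0,0,0]}
  ],
  "jaw": -0.2,
  "newtons": 40
}}

```text
t: 16.38
eef_pos: [0.46, 0.0671, 0.005]
ee_rot: [-3.141, -0.001, -0.242]
force: [0.7, -0.0, 5.1]
width: 0.0527
gripper_force: 8.4
```

Emit:
{"fn": "apply_moves", "kwargs": {
  "steps": [
    {"translation": [0,0,0.02],"rotation": [0,0,0]},
    {"translation": [0,0,0.06],"rotation": [0,0,0]},
    {"translation": [0,0,0.11],"rotation": [0,0,0]},
    {"translation": [0,0,0.17],"rotation": [0,0,0]},
    {"translation": [0,0,0.24],"rotation": [0,0,0]},
    {"translation": [0,0,0.32],"rotation": [0,0,0]},
    {"translation": [0,0,0.4],"rotation": [0,0,0]},
    {"translation": [0,0,0.47],"rotation": [0,0,0.05]},
    {"translation": [0,0,0.52],"rotation": [0,0,0.1]},
    {"translation": [0,0,0.54],"rotation": [0,0,0.2]}
  ]
}}

```text
t: 17.22
eef_pos: [0.4595, 0.0669, 0.1414]
ee_rot: [-3.14, -0.001, -0.136]
force: [0.4, 0.6, -1.0]
width: 0.0523
gripper_force: 6.8
```

Emit:
{"fn": "apply_moves", "kwargs": {
  "steps": [
    {"translation": [0,0.02,0],"rotation": [0,0,0.1]},
    {"translation": [0,0.04,0],"rotation": [0,0,0.2]},
    {"translation": [0,0.06,0],"rotation": [0,0,0.3]},
    {"translation": [-0.01,0.09,0],"rotation": [0,0,0.4]},
    {"translation": [-0.01,0.12,0],"rotation": [0,0,0.5]},
    {"translation": [-0.02,0.15,0],"rotation": [0,0,0.6]},
    {"translation": [-0.02,0.18,0],"rotation": [0,0,0.7]},
    {"translation": [-0.02,0.21,0],"rotation": [0,0,0.8]},
    {"translation": [-0.03,0.24,0],"rotation": [0,0,0.9]},
    {"translation": [-0.03,0.26,0],"rotation": [0,0,1.0]}
  ]
}}

```text
t: 18.05
eef_pos: [0.4508, 0.1318, 0.1392]
ee_rot: [-3.142, 0.002, 0.389]
force: [0.4, -1.0, -1.2]
width: 0.0528
gripper_force: 6.8
```

Emit:
{"fn": "apply_moves", "kwargs": {
  "steps": [
    {"translation": [0,0.02,0],"rotation": [0,0,0.1]},
    {"translation": [0,0.04,0],"rotation": [0,0,0.2]},
    {"translation": [0,0.06,0],"rotation": [0,0,0.3]},
    {"translation": [-0.01,0.09,0],"rotation": [0,0,0.4]},
    {"translation": [-0.01,0.12,0],"rotation": [0,0,0.5]},
    {"translation": [-0.02,0.15,0],"rotation": [0,0,0.6]},
    {"translation": [-0.02,0.18,0],"rotation": [0,0,0.7]},
    {"translation": [-0.02,0.21,0],"rotation": [0,0,0.8]},
    {"translation": [-0.03,0.24,0],"rotation": [0,0,0.9]},
    {"translation": [-0.03,0.256,0],"rotation": [0,0,1.0]}
  ]
}}

```text
t: 18.88
eef_pos: [0.4434, 0.1958, 0.1392]
ee_rot: [-3.141, 0.001, 0.912]
force: [0.1, 0.1, -1.2]
width: 0.0527
gripper_force: 6.8
```

Emit:
{"fn": "apply_moves", "kwargs": {
  "steps": [
    {"translation": [0,0,0],"rotation": [0,0,0.1]},
    {"translation": [0,0,0],"rotation": [0,0,0.2]},
    {"translation": [0,0,0],"rotation": [0,0,0.26]},
    {"translation": [0,0,0],"rotation": [0,0,0.26]},
    {"translation": [0,0,0],"rotation": [0,0,0.26]},
    {"translation": [0,0,0],"rotation": [0,0,0.26]},
    {"translation": [0,0,0],"rotation": [0,0,0.26]},
    {"translation": [0,0,0],"rotation": [0,0,0.26]},
    {"translation": [0,0,0],"rotation": [0,0,0.26]},
    {"translation": [0,0,0],"rotation": [0,0,0.26]}
  ]
}}

```text
t: 19.72
eef_pos: [0.4443, 0.1957, 0.1396]
ee_rot: [-3.142, 0.0, 1.046]
force: [1.1, 0.3, -0.5]
width: 0.0528
gripper_force: 6.8
```

```bash
python3 - <<'E'
from h import *
np.set_printoptions(precision=4,suppress=True)
s=get_state();w=grab_frame('wrist');cv2.imwrite('pics/w6.png',w);c=camera_model('wrist')
print(s['eef_pos'],s['ee_rot'],s['q'],s['width'],c['xyz'],c['rotation'],proj(c,(.489,.270,.05)))
f=grab_frame('side');cv2.imwrite('pics/s6.png',f)
o=np.zeros((400,800,3),np.uint8);o[:320,:512]=cv2.resize(w,(512,320),interpolation=cv2.INTER_AREA);o[:,520:]=cv2.resize(f[150:350,230:370],(280,400));cv2.imwrite('pics/c6.png',o)
E
```

```text
[0.4443 0.1957 0.1396] [-3.1416  0.0001  1.0457] [ 0.821   0.1252 -0.5181 -0.     -0.9276  1.7956] 0.05275774126156108 [0.4837 0.2617 0.2969] [ 2.8493  0.     -0.5257] (np.float64(319.3650611366102), np.float64(89.38260010396439))
```

View pics/c6.png

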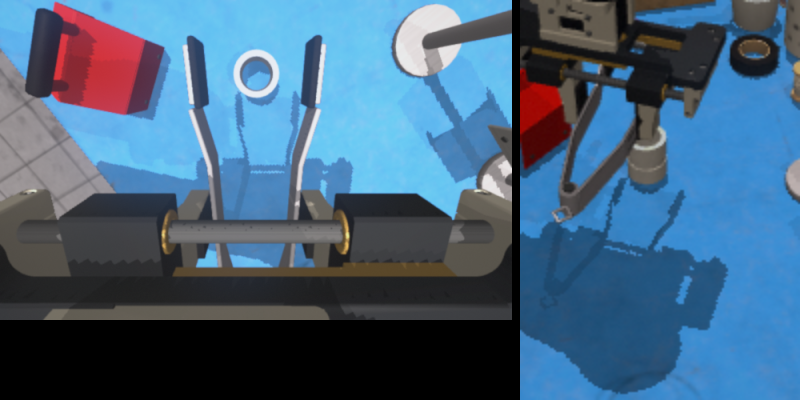

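The coupling's rim is centred at wrist (320,92). The pads straddle it at (244,90) and (392,90), in native pixels. Computing the residual.

```bash
python3 - <<'E'
from h import *
np.set_printoptions(precision=4,suppress=True)
c=camera_model('wrist')
w=cv2.imread('pics/w6.png')
g=cv2.cvtColor(w[50:125,280:360],cv2.COLOR_BGR2HSV);m=((g[...,1]<80)&(g[...,2]>120)).astype(np.uint8)
n,l,s,_=cv2.connectedComponentsWithStats(m);i=1+s[1:,4].argmax();x,y,ww,hh=s[i,:4];p=(280+x+ww/2,50+y+hh/2);print(p,ww,hh)
cp=onz(c,p,.05)[:2];a,b=[onz(c,q,.1606)[:2] for q in [(235+9,90),(382+11,90)]]
ps=dark(w,(225,35,275,145),60)+dark(w,(370,35,415,145),60);[print(*q) for q in ps]
d=np.array([np.cos(1.0457),np.sin(1.0457)]);t=get_state()['eef_pos'][:2]+.085*d
print(cp,(a+b)/2,t,cp-t, 'along',(cp-t)@d,'left',(cp-t)@[-d[1],d[0]])
E
```

```text
(np.float64(320.5), np.float64(92.0)) 57 60
[0.4888 0.268 ] [0.4862 0.2663] [0.487  0.2693] [ 0.0019 -0.0013] along -0.00017378888451840887 left -0.002248214354383986
```

Emit:
{"fn": "apply_moves", "kwargs": {
  "steps": [
    {"translation": [0.008,-0.004,-0.03],"rotation": [0,0,0]},
    {"translation": [0.008,-0.004,-0.08],"rotation": [0,0,0]},
    {"translation": [0.008,-0.004,-0.14],"rotation": [0,0,0]},
    {"translation": [0.008,-0.004,-0.2],"rotation": [0,0,0]},
    {"translation": [0.008,-0.004,-0.26],"rotation": [0,0,0]},
    {"translation": [0.008,-0.004,-0.32],"rotation": [0,0,0]},
    {"translation": [0.008,-0.004,-0.38],"rotation": [0,0,0]},
    {"translation": [0.008,-0.004,-0.44],"rotation": [0,0,0]},
    {"translation": [0.008,-0.004,-0.48],"rotation": [0,0,0]},
    {"translation": [0.008,-0.004,-0.49],"rotation": [0,0,0]}
  ]
}}

```text
t: 20.65
eef_pos: [0.4454, 0.1937, 0.0149]
ee_rot: [-3.141, 0.003, 1.046]
force: [0.4, -0.2, -2.1]
width: 0.0525
gripper_force: 6.8
```

Emit:
{"fn": "apply_moves", "kwargs": {
  "steps": [
    {"translation": [0,0,0],"rotation": [0,0,0]},
    {"translation": [0,0,0],"rotation": [0,0,0]},
    {"translation": [0,0,0],"rotation": [0,0,0]},
    {"translation": [0,0,0],"rotation": [0,0,0]},
    {"translation": [0,0,0],"rotation": [0,0,0]},
    {"translation": [0,0,0],"rotation": [0,0,0]},
    {"translation": [0,0,0],"rotation": [0,0,0]},
    {"translation": [0,0,0],"rotation": [0,0,0]},
    {"translation": [0,0,0],"rotation": [0,0,0]},
    {"translation": [0,0,0],"rotation": [0,0,0]}
  ],
  "jaw": 0.1,
  "newtons": 28
}}

```text
t: 21.48
eef_pos: [0.4465, 0.1949, 0.0172]
ee_rot: [3.141, -0.0, 1.046]
force: [-1.0, -0.1, -0.1]
width: 0.0427
gripper_force: 28.0
```

Emit:
{"fn": "apply_moves", "kwargs": {
  "steps": [
    {"translation": [0,0,0.01],"rotation": [0,0,0]},
    {"translation": [0,0,0.03],"rotation": [0,0,0]},
    {"translation": [0,0,0.06],"rotation": [0,0,0]},
    {"translation": [0,0,0.1],"rotation": [0,0,0]},
    {"translation": [0,0,0.15],"rotation": [0,0,0]},
    {"translation": [0,0,0.21],"rotation": [0,0,0]},
    {"translation": [0,0,0.27],"rotation": [0,0,0]},
    {"translation": [0,0,0.33],"rotation": [0,0,0]},
    {"translation": [0,0,0.38],"rotation": [0,0,0]},
    {"translation": [0,0,0.41],"rotation": [0,0,0]}
  ]
}}

```text
t: 22.32
eef_pos: [0.4469, 0.1952, 0.1218]
ee_rot: [3.141, -0.002, 1.046]
force: [0.8, 0.7, -1.2]
width: 0.0429
gripper_force: 28.0
```

Emit:
{"fn": "apply_moves", "kwargs": {
  "steps": [
    {"translation": [0,0,0.02],"rotation": [0,0,0]},
    {"translation": [0,0,0.03],"rotation": [0,0,0]},
    {"translation": [0,0,0.03],"rotation": [0,0,0]},
    {"translation": [0,0,0.03],"rotation": [0,0,0]},
    {"translation": [0,0,0.03],"rotation": [0,0,0]},
    {"translation": [0,0,0.03],"rotation": [0,0,0]},
    {"translation": [0,0,0.03],"rotation": [0,0,0]},
    {"translation": [0,0,0.03],"rotation": [0,0,0]},
    {"translation": [0,0,0.03],"rotation": [0,0,0]},
    {"translation": [0,0,0.03],"rotation": [0,0,0]}
  ]
}}

```text
t: 23.15
eef_pos: [0.4463, 0.1947, 0.1269]
ee_rot: [-3.142, 0.0, 1.046]
force: [-0.4, 0.0, -1.4]
width: 0.0428
gripper_force: 28.0
```

```bash
python3 - <<'E'
from h import *
s=get_state();w=grab_frame('wrist');f=grab_frame('side')
print(s['t'],s['eef_pos'],s['width'],s['gripper_force'])
o=np.zeros((400,800,3),np.uint8);o[:250,:400]=cv2.resize(w,(400,250),interpolation=cv2.INTER_AREA);o[:,410:790]=cv2.resize(f[100:330,250:469],(380,400));cv2.imwrite('pics/c7.png',o)
E
```

```text
23.15 [0.44633593 0.19473876 0.12693826] 0.042795370191271165 27.982694506645203
```

View pics/c7.png

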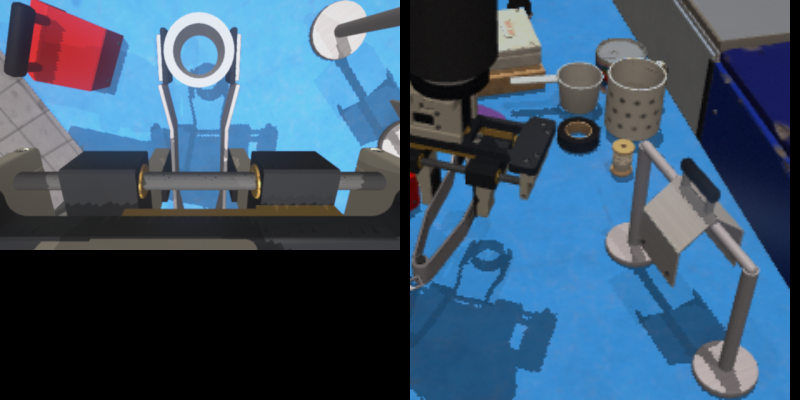

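The wrist view shows the coupling, at (198,50) in the composite, held between both pads with its shadow well below it. The cover, at about (690,220), still hangs on the bar. Handing in.

```bash
python3 -c "
from station import *
print(job_done())"
```

```text
the job is handed in; nothing more can be done
None
```

I handed the job in at about 23 s: the cover hangs by itself astride the bar, and the gripper is holding the coupling up in the squeezed tongs, about 11 cm clear of the table; no verdict came back.

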